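# Refit the platter of the chocolate scale

### The job

Put the steel platter back on the white scale: lay it centred and squarely, long side along the long side of the raised black support, then press the platter down until the support has gone all the way down and the platter sits level. Leave the chocolate tablet where it lies.

Things in the scene. Friction and masses are not known exactly. Their poses are not given: they have to be found in the camera images.
- platter_center (a point): the loose weighing platter of the scale: a plain bright steel plate, 60 mm (its x) by 124 mm (its y) by 12 mm thick, about 0.15 kg, lying flat on the bench. The point is its centre, half-way up (6 mm over its underside); z is up. Half a turn about z makes no difference to how it fits.
- support_top (a point): black plate with four orange dots, 44 mm (its x) by 90 mm (its y), standing proud amid the fixed white scale (170 x 170 mm, top 45 mm above the bench). Point: centre of its upper face, where the platter lies; z is up. The face is 59 to 63 mm above the bench at first, 49 mm when fully down. Fitted: platter centred on it, y axes parallel, either way round.
- support (a joint): how far the support has been pushed down, in m: 0 is fully up, 0.014 is fully down against its stop; it starts between 0 and 0.004. It slides straight down on a stiff stem without a spring: it takes about 5 N to move, carries the platter's weight without sinking, and stays where it is left.
- tablet_center (a point): a bystander to leave alone: a dark brown bar of chocolate moulded in eight blocks, 56 mm (its x) by 116 mm (its y) by 12 mm, lying flat on the bench. The point is its centre, half-way up.
Things that resemble listed ones, but are neither listed nor needed, are in the scene too. Of the things that look like the part that bears platter_center, the largest one is meant.

How it is judged:
By the outcome, as a careful person would: the job done as asked, in the order asked, and still so for the second after the job is handed in, with the robot touching nothing.
It also fails if it takes over 45 s, if anything falls off the work surface, if the arm or the gripper's body presses on something with over 40 N, if the wrist force passes 120 N, or if a joint passes its speed limit or range.

### The arm

A 7-joint arm with a two-finger parallel gripper is mounted at the origin on the work surface. World frame = base frame: x ahead of the robot, y to its left, z up, the work surface at z = 0. Lengths are in mm, angles in rad, forces in N, time in s.
With the tool pointing down it reaches from about 400 to 875 mm from the base axis. Payload 4.4 kg.
Tool frame: the origin (TCP) lies at the very end of the fingers, on their centre line; the grasp point (between the pads) lies ctrl.grip_depth behind it (ctrl.grip_depth is the distance from the TCP to the grasp point, in mm); y points along the fingers, x is the direction in which the jaws open and shut, and the axes are right-handed (so a half turn about y gives the same grasp; the last joint's range is limited). The gripper opens to 85 mm and grips with 20 to 120 N. Pads are 22 mm wide; open, the fingers measure 114 mm over their backs; the gripper's body (76 mm by 85 mm) begins 54 mm behind the grasp point. The pads swing forward as they close: fully open they stand 13 mm farther back than shut.
Start: joints at [-1.232, 0.628, 0.038, 1.517, -0.027, 0.996, -0.02], TCP at [255.971, 597.492, 231.313] pointing down, gripper open.
Joint ranges: [-3.06, 3.06], [-0.37, 2.12], [-1.25, 1.32], [0.18, 2.47], [-1.1, 4.24], [0.23, 1.98], [-2.94, 2.94]. Speed limits (rad/s): [2.57, 2.57, 3.14, 3.14, 3.14, 3.14, 3.14].

### API

Orientations are given as [roll, pitch, yaw] about the fixed x, y, z axes, in that order (R = Rz(yaw) Ry(pitch) Rx(roll)).
In Python, from cell import ctrl gives the robot as it stands.
- The arm moves only by the tool apply_moves, never from a script. Its argument "motion" is a list of rows, each a list of 5 numbers: the shift along the tool's x, y, z in cm, then the turn about the tool's y in rad, then the finger opening in cm, from 0 to 8.54. In form: [[tx, ty, tz, roll, hand], ...]. A call has 1 to 20 rows; each row is the pose to reach, as a shift and turn from the pose commanded when the call began, along the tool's axes at that moment; what a row does not reach only later rows make up. A row lasts 1/8 s, in which the tool goes at most 62.5 mm and 10.7 degrees, less where a joint would pass 70% of its speed; a pose out of reach is approached as far as the arm can. A call with a gripper value outside its range is refused whole. The fingers move at their own pace and stop on an object; the grip force is fixed at half the most. Time passes only in rows, so rows that repeat a pose let the fingers close. It gives the time, the measured TCP pose, the force and the opening at its end, in the units of the state.
- ctrl.read_state(): the state, without advancing time (a new reading comes with each control period).
- ctrl.get_image(name): name is "scene" or "top" or "wrist"; returns a dict with "image" (420x560x3 uint8, red, green, blue), "vfov" (degrees; the focal length in pixels is half the picture's height over the tangent of half this angle, whatever the lens; pixels are square), "cx", "cy" (the principal point, pixels), "k1" (the pictures are not rectified: a ray, as slopes to the right and down, at radius r is drawn at 1 + k1 r^2 times it, then the intrinsics apply), "extrinsics" (4x4, takes a point from world to camera coordinates); the wrist camera has in their place "tool_from_camera" (4x4, takes a point from camera to tool coordinates, whose origin is the TCP and whose axes are the tool frame's). Camera axes: x right, y up, looking along -z (the intrinsics and any distortion apply to the point x, -y, -z); pixel columns grow to the right and rows downward; lengths in mm; the calibration is good to about 2 mm. A picture is of the moment at which its call begins: read the wrist's pose just before it. There is no depth.
- ctrl.finish_job(): hands the job in, once; it reports no verdict.
Trained networks look in a picture, given as the dict that the camera call returned (one of the last four; its "shot" number tells which), for a name from the list of things; names that differ only in an ending like _2 or _b are one class to them, and where a whole thing is asked for, a point or a joint stands for the part that bears it (a point fixed in the world has none). Each returns a list of dicts, best first, with "confidence" (0 to 1); they miss things now and then, are a little off and sometimes report something else, mostly with a low value. They report only what shows in the picture. A call takes as long as a camera call. They do not tell look-alikes from the thing itself.
- ctrl.search_frame(picture, query): "location" ([x, y, z] in mm, in world coordinates, good to about 4 mm: the middle of the surface that is visible of it).
- ctrl.mark_of(picture, query): "location" ([x, y, z] in mm, in world coordinates, good to about 4 mm: a listed point, or the origin of a listed thing).
The state is a dict: "clock": time; "qpos": joint angles; "qd": joint speeds; "tau": joint torques, N m; "eef_pos": TCP position; "tool_rot": TCP orientation; "force": force on the tool from outside, world axes, zero at the start; "torque": the same for the moment, N m; "width": finger opening in mm.
Only numpy, scipy, OpenCV 4.12 (cv2) and the standard library are available. Lean on these libraries where they do the work, as an engineer would, in place of code of your own. Each camera call takes 0.05 s, during which the arm holds its last target.

## Working session

There is one attempt and no reset: what is moved stays moved. The work goes in short steps, Python scripts to look and compute and a tool call to move; the robot and the scene stay as the last step left them, time stands still between calls to the robot, and variables do not carry over. Pictures are saved under pics/ and viewed, and the job is handed in when it is done.

Besides the shell and the picture viewer there is one more tool, called after "Call:" by a JSON object that holds its "api" and its "payload", one argument or row to a line. apply_moves: Moves the arm, as the interface text tells. Its arguments: {"type":"object","properties":{"motion":{"type":"array","items":{"type":"array","items":{"type":"number"}}}},"required":["motion"]}

```bash
ls; mkdir -p pics; python3 - <<'E'
from cell import ctrl
import cv2,pickle
s=ctrl.read_state();print({k:s[k] for k in('clock','eef_pos','tool_rot','force','width')},ctrl.grip_depth)
for n in('scene','top','wrist'):
    d=ctrl.get_image(n);cv2.imwrite(f'pics/{n}0.png',d['image'][...,::-1]);pickle.dump(d,open(f'{n}0.pkl','wb'))
    print(n,{k:v for k,v in d.items() if k!='image'})
    if n!='wrist' or 1:
        for q in('platter_center','support_top','tablet_center'):
            print(q,[(r['location'],r['confidence']) for r in ctrl.mark_of(d,q)])
E
```

```text
pics
{'clock': 0.0, 'eef_pos': array([255.70568721, 596.91870986, 230.39092029]), 'tool_rot': array([-1.57083345,  0.00189218,  1.16605283]), 'force': array([-0.68053795,  0.44486652,  0.35452067]), 'width': 85.28181222549446} 18.700000000000003
scene {'vfov': 42.18247290119049, 'cx': 285.25035918273574, 'cy': 207.52820361953385, 'k1': -0.21548946495699328, 'extrinsics': array([[-6.36835587e-01,  7.70965803e-01,  7.22264656e-03,
         3.05246135e+02],
       [-5.68773206e-01, -4.76103042e-01,  6.70688403e-01,
         2.40210053e+02],
       [ 5.20516547e-01,  4.23010195e-01,  7.41704051e-01,
        -1.30268753e+03],
       [ 0.00000000e+00,  0.00000000e+00,  0.00000000e+00,
         1.00000000e+00]]), 'shot': 1}
platter_center [([318.9, 250.9, 1.9], 0.97), ([456.4, 159.2, 9.1], 0.92), ([322.6, 109.6, 4.0], 0.8)]
support_top [([515.1, -174.4, 63.6], 0.98)]
tablet_center [([645.6, 219.4, 3.2], 0.7)]
top {'vfov': 44.747611747289696, 'cx': 284.4886098239612, 'cy': 215.25714085248512, 'k1': -0.17157897879707526, 'extrinsics': array([[-3.81647378e-04, -9.99777392e-01, -2.10955335e-02,
[... 347 characters left out ...]
, 248.0, 4.3], 0.66), ([323.1, 109.1, 7.3], 0.63)]
support_top [([512.3, -175.4, 60.5], 0.72)]
tablet_center [([643.5, 218.5, 8.2], 0.8)]
wrist {'vfov': 66.23391232345715, 'cx': 283.5768771415609, 'cy': 211.42473439136342, 'k1': 0.014646715532139748, 'tool_from_camera': array([[ 9.99998825e-01, -1.07867364e-03,  1.08968405e-03,
        -6.97867539e-01],
       [ 1.35226252e-03,  2.85461086e-01, -9.58389347e-01,
        -1.43392514e+02],
       [ 7.22726936e-04,  9.58389694e-01,  2.85462209e-01,
         7.22306766e+01],
       [ 0.00000000e+00,  0.00000000e+00,  0.00000000e+00,
         1.00000000e+00]]), 'shot': 3}
platter_center [([322.4, 248.1, 4.1], 0.89)]
support_top []
tablet_center []
```

View pics/scene0.png

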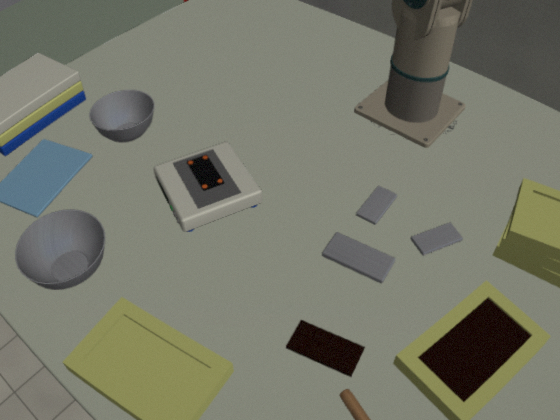

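View pics/top0.png

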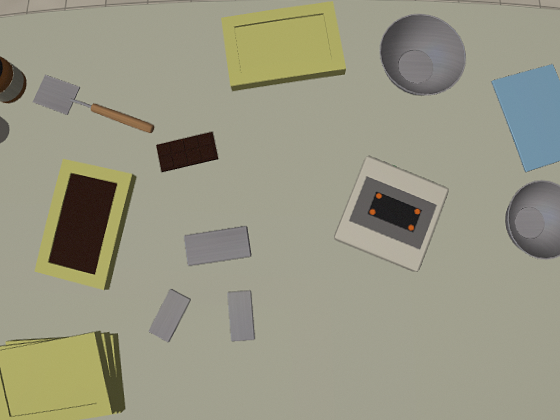

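View pics/wrist0.png

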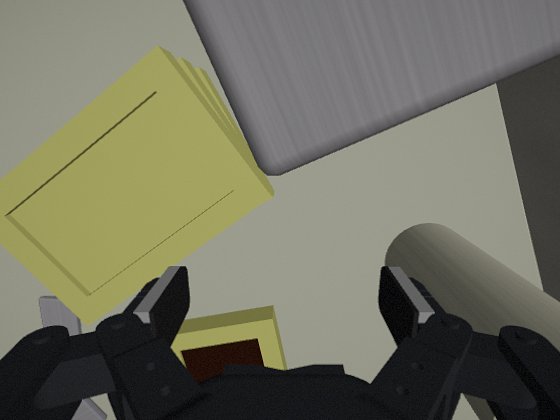

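The top image shows three plain steel plates, at (217,246), (170,315) and (241,315). The one at (217,246) is clearly the largest, about 60 px long against 50. The scale with its black support is at (393,212) and the tablet is at (187,152). Next I'll measure the plates and make an enlarged crop.

```bash
cat > h.py <<'E'
import numpy as np,cv2,pickle
from scipy.spatial.transform import Rotation as R
def cam(d,st=None):
    h=d['image'].shape[0];f=h/2/np.tan(np.radians(d['vfov'])/2)
    K=np.array([[f,0,d['cx']],[0,f,d['cy']],[0,0,1]]);D=np.array([d['k1'],0,0,0.])
    if 'extrinsics' in d: E=d['extrinsics']
    else:
        T=np.eye(4);T[:3,:3]=R.from_euler('xyz',st['tool_rot']).as_matrix();T[:3,3]=st['eef_pos']
        E=np.linalg.inv(T@d['tool_from_camera'])
    return K,D,np.diag([1,-1,-1,1])@E
def towld(d,px,z,st=None):
    K,D,E=cam(d,st);p=cv2.undistortPoints(np.float64(px).reshape(-1,1,2),K,D)[:,0]
    r=np.c_[p,np.ones(len(p))]@E[:3,:3];c=-E[:3,:3].T@E[:3,3]
    return c+r*((z-c[2])/r[:,2])[:,None]
def topx(d,P,st=None):
    K,D,E=cam(d,st);return cv2.projectPoints(np.float64(P).reshape(-1,1,3),cv2.Rodrigues(E[:3,:3])[0],E[:3,3],K,D)[0][:,0]
def rect(c,yaw,w,l,z):
    a=np.array([[-w,-l],[w,-l],[w,l],[-w,l]])/2
    ro=np.array([[np.cos(yaw),-np.sin(yaw)],[np.sin(yaw),np.cos(yaw)]])
    return np.c_[a@ro.T+c,np.full(4,z)]
def save(n,im,crop=None,k=1):
    if crop: x0,y0,x1,y1=crop;im=im[y0:y1,x0:x1]
    cv2.imwrite(n,cv2.resize(im[...,::-1],None,fx=k,fy=k,interpolation=cv2.INTER_CUBIC))
E
python3 - <<'E'
from h import *
d=pickle.load(open('top0.pkl','rb'));im=d['image']
save('pics/crop_top.png',im,(140,215,270,350),4.4)
save('pics/crop_sc.png',im,(325,145,460,280),4.4)
hsv=cv2.cvtColor(im,cv2.COLOR_RGB2HSV)
print([ (p,im[p[1],p[0]].tolist()) for p in((217,246),(241,315),(170,315),(280,300),(395,215),(375,200),(350,230))])
E
```

```text
[((217, 246), [130, 127, 128]), ((241, 315), [135, 133, 134]), ((170, 315), [136, 132, 132]), ((280, 300), [162, 160, 144]), ((395, 215), [31, 30, 31]), ((375, 200), [33, 31, 32]), ((350, 230), [181, 175, 160])]
```

View pics/crop_top.png

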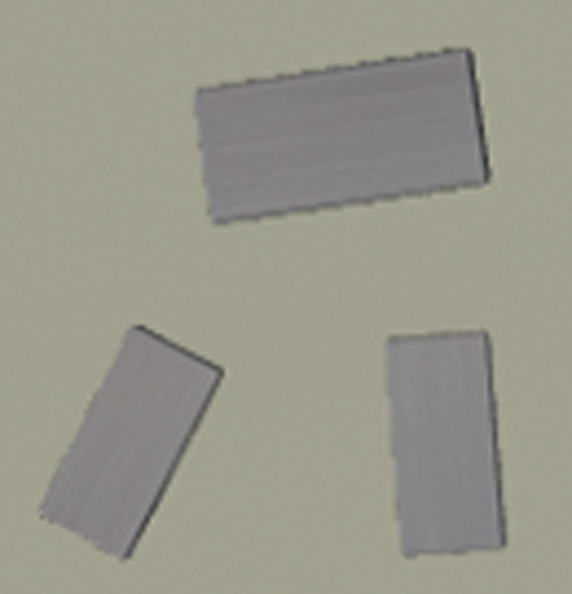

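View pics/crop_sc.png

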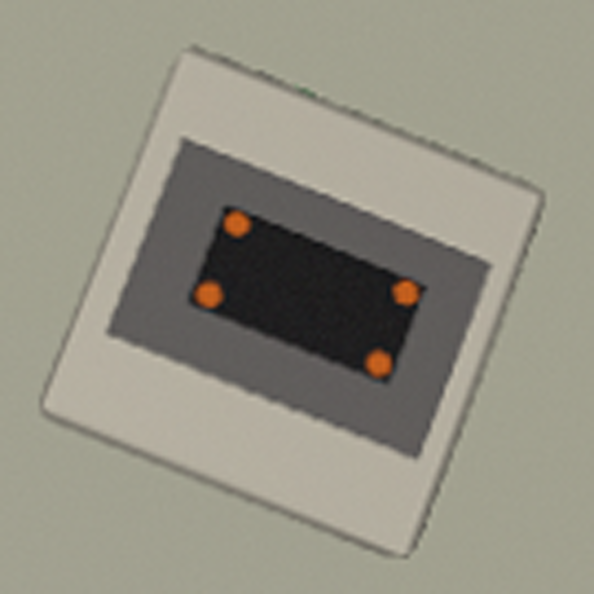

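The crop confirms the plate at (217,246) is the largest, so that is the platter. Measuring poses next.

```bash
python3 - <<'E'
from h import *
d=pickle.load(open('top0.pkl','rb'))
def f(c,o,z):
    P=towld(d,np.float64(c)/4.4+o-0.4,z)[:,:2];c=P.mean(0)
    print(z,c.round(1),'sides',[round(np.linalg.norm(P[i]-P[i-1]),1) for i in range(4)]);
    for i in range(4):
        v=P[i]-P[i-1];print('  ang',round(np.degrees(np.arctan2(v[1],v[0])),1),end='')
    print()
f([(196,89),(466,50),(486,181),(213,222)],(140,215),12)
f([(223,207),(426,287),(388,382),(190,302)],(325,145),61)
f([(237,223),(405,293),(378,364),(209,294)],(325,145),61)
f([(187,50),(541,192),(408,556),(43,408)],(325,145),45)
E
```

```text
12 [457.4 156.8] sides [np.float64(58.6), np.float64(119.9), np.float64(57.6), np.float64(120.6)]
  ang 8.3  ang -81.9  ang -171.0  ang 98.6
61 [ 516.1 -174.1] sides [np.float64(42.3), np.float64(91.0), np.float64(43.1), np.float64(88.6)]
  ang -20.2  ang -111.7  ang 156.5  ang 67.8
61 [ 516.4 -174.3] sides [np.float64(32.1), np.float64(75.9), np.float64(32.0), np.float64(75.9)]
  ang -22.6  ang -112.8  ang 157.6  ang 67.3
45 [ 515.7 -172.9] sides [np.float64(165.2), np.float64(163.4), np.float64(166.1), np.float64(165.2)]
  ang -22.6  ang -112.0  ang 158.0  ang 67.7
```

```bash
cat >> h.py <<'E'
def plan(st,tgt,yaw_deg):
    M=R.from_euler('xyz',st['tool_rot']).as_matrix();v=M.T@(np.array(tgt)-st['eef_pos'])/10
    y=np.degrees(np.arctan2(M[1,0],M[0,0]));t=np.radians((y-yaw_deg+90)%180-90)
    print('move cm',v.round(2),'turn',round(t,3),'yaw now',round(y,2))
E
python3 - <<'E'
from h import *
from cell import ctrl
plan(ctrl.read_state(),(457.4,156.8,120),8.5)
E
```

```text
move cm [-32.58  11.13 -35.87] turn 1.018 yaw now 66.81
```

Call:
{"api": "apply_moves", "payload": {
  "motion": [
    [-32.6, 11.1, -35.9, 1.018, 8.5],
    [-32.6, 11.1, -35.9, 1.018, 8.5],
    [-32.6, 11.1, -35.9, 1.018, 8.5],
    [-32.6, 11.1, -35.9, 1.018, 8.5],
    [-32.6, 11.1, -35.9, 1.018, 8.5],
    [-32.6, 11.1, -35.9, 1.018, 8.5],
    [-32.6, 11.1, -35.9, 1.018, 8.5],
    [-32.6, 11.1, -35.9, 1.018, 8.5],
    [-32.6, 11.1, -35.9, 1.018, 8.5],
    [-32.6, 11.1, -35.9, 1.018, 8.5],
    [-32.6, 11.1, -35.9, 1.018, 8.5],
    [-32.6, 11.1, -35.9, 1.018, 8.5]
  ]
}}

```text
clock: 2.1
eef_pos: [457.2, 158.1, 120.5]
tool_rot: [-1.57, -0.0, 0.151]
force: [-0.4, -0.2, -0.2]
width: 85.2
```

```bash
cat > snap.py <<'E'
import sys
from h import *
from cell import ctrl
def snap(tag):
    s=ctrl.read_state();d=ctrl.get_image('wrist');pickle.dump((d,s),open(f'{tag}.pkl','wb'));save(f'pics/{tag}.png',d['image'])
    print(s['clock'],s['eef_pos'].round(1),np.degrees(s['tool_rot']).round(2),s['force'].round(2),round(s['width'],1));return d,s
if __name__=='__main__': snap(sys.argv[1])
E
python3 snap.py w1
```

```text
2.1 [457.2 158.1 120.5] [-8.996e+01 -2.000e-02  8.650e+00] [-0.41 -0.24 -0.16] 85.2
```

View pics/w1.png

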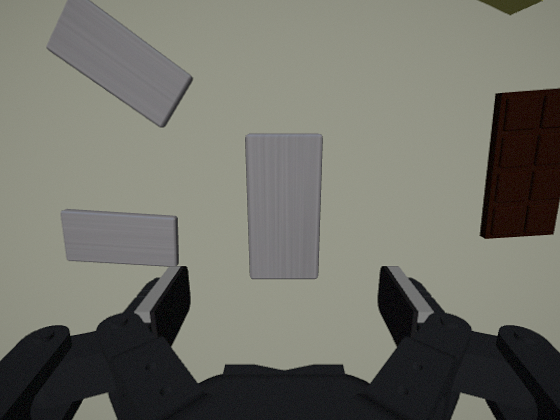

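The platter is centred in the wrist view, with corners near (247,134), (322,133), (318,278) and (250,278). I'll refine that.

```bash
cat >> h.py <<'E'
from scipy.optimize import least_squares
def fitrect(d,st,mask,w,l,z,x0):
    """fit rectangle pose to contour points of mask (world plane z) ; returns cx,cy,yaw,w,l"""
    cs=cv2.findContours(mask,cv2.RETR_EXTERNAL,cv2.CHAIN_APPROX_NONE)[0];c=max(cs,key=cv2.contourArea)[:,0]
    P=towld(d,c,z,st)[:,:2]
    def res(p):
        q=P-p[:2];cc,s=np.cos(p[2]),np.sin(p[2]);u=abs(q[:,0]*cc+q[:,1]*s)-p[3]/2;v=abs(-q[:,0]*s+q[:,1]*cc)-p[4]/2
        return np.where((u<0)&(v<0),np.maximum(u,v),np.hypot(np.maximum(u,0),np.maximum(v,0)))
    r=least_squares(res,[*x0,w,l],loss='soft_l1',x_scale=[1,1,.01,1,1])
    print('center',r.x[:2].round(1),'yaw',round(np.degrees(r.x[2]),2),'w,l',r.x[3:].round(1),'rms',round(np.sqrt(np.mean(res(r.x)**2)),2));return r.x
E
python3 - <<'E'
from h import *
d,s=pickle.load(open('w1.pkl','rb'));im=cv2.GaussianBlur(d['image'],(3,3),0)
sub=im.astype(int);m=((sub[...,0]-sub[...,2])<8).astype(np.uint8)*255
m[:110]=0;m[295:]=0;m[:,:225]=0;m[:,345:]=0
m=cv2.morphologyEx(m,cv2.MORPH_OPEN,np.ones((5,5)))
save('pics/m.png',cv2.merge([m,m,m]))
for z in (12,):x=fitrect(d,s,m,60,124,z,(457,157,.15))
plan(s,(x[0],x[1],20),np.degrees(x[2]))
P=towld(d,[(247,134),(322,133),(318,278),(250,278)],12,s);print(P.round(1),P.mean(0))
dt=pickle.load(open('top0.pkl','rb'));print(towld(dt,[(184.,235),(246,226.2),(250.2,256),(188.2,265.1)],12))
# fingers: project guessed tips
for nm,g in(('tip0',0),('tip13',13)):print(nm,topx(d,[(s['eef_pos']+R.from_euler('xyz',s['tool_rot']).as_matrix()@np.array([sx*42.5,-g,0])) for sx in(-1,1)],s).round(0).tolist())
E
```

```text
center [457.4 155.6] yaw 8.73 w,l [ 58.8 122.7] rms 0.22
move cm [-0.02 10.05 -0.26] turn -0.001 yaw now 8.65
[[420.7 211.3  12. ]
 [477.  220.6  12. ]
 [496.3  99.5  12. ]
 [437.8  90.5  12. ]] [457.976494   155.49309521  12.        ]
[[477.27875806 220.7994787   12.        ]
 [494.14024875 100.91939831  12.        ]
 [437.24504548  92.53906418  12.        ]
 [419.52332645 211.68040016  12.        ]]
tip0 [[197.0, 268.0], [370.0, 268.0]]
tip13 [[190.0, 281.0], [378.0, 281.0]]
```

View pics/m.png

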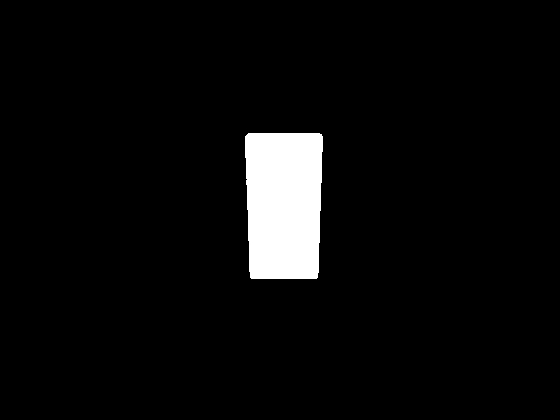

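Both cameras agree on the platter: centre about (457.4, 155.7), yaw 8.7°. Now I'll descend with the jaws at 72 mm.

Call:
{"api": "apply_moves", "payload": {
  "motion": [
    [0, 3, -0.24, 0, 7.2],
    [0, 8, -0.24, 0, 7.2],
    [0, 10, -0.24, 0, 7.2],
    [0, 11, -0.24, 0, 7.2],
    [0, 11.5, -0.24, 0, 7.2],
    [0, 11.8, -0.24, 0, 7.2],
    [0, 11.8, -0.24, 0, 7.2]
  ]
}}

```text
clock: 3.02
eef_pos: [458.2, 154.6, 2.7]
tool_rot: [-1.571, -0.001, 0.149]
force: [0.1, 0.7, 1.3]
width: 71.8
```

```bash
python3 snap.py w2
```

```text
3.025 [458.2 154.6   2.7] [-9.00e+01 -6.00e-02  8.51e+00] [0.13 0.72 1.26] 71.8
```

View pics/w2.png

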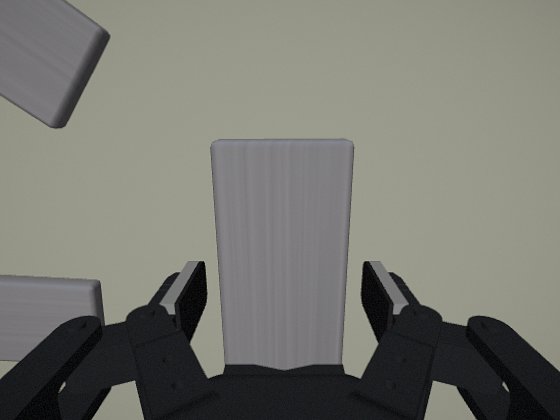

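The fingers straddle the platter evenly: pads at x = 205 and 363, platter edges at about 222 and 347. I'll go a little lower.

Call:
{"api": "apply_moves", "payload": {
  "motion": [
    [0, 0.3, 0, 0, 7.2],
    [0, 0.6, 0, 0, 7.2],
    [0, 0.6, 0, 0, 7.2]
  ]
}}

```text
clock: 3.45
eef_pos: [458.1, 154.3, -3.4]
tool_rot: [-1.571, -0.0, 0.148]
force: [0.4, -0.3, 0.0]
width: 71.9
```

No contact yet, so I'll close.

Call:
{"api": "apply_moves", "payload": {
  "motion": [
    [0, 0, 0, 0, 6.5],
    [0, 0, 0, 0, 5.7],
    [0, 0, 0, 0, 5.5],
    [0, 0, 0, 0, 5.5],
    [0, 0, 0, 0, 5.5]
  ]
}}

```text
clock: 4.08
eef_pos: [458.1, 154.2, -2.9]
tool_rot: [-1.57, -0.001, 0.148]
force: [-1.3, -0.5, 7.5]
width: 58.1
```

```bash
python3 snap.py w3
```

```text
4.075 [458.1 154.2  -2.9] [-8.996e+01 -4.000e-02  8.490e+00] [-1.3  -0.51  7.46] 58.1
```

View pics/w3.png

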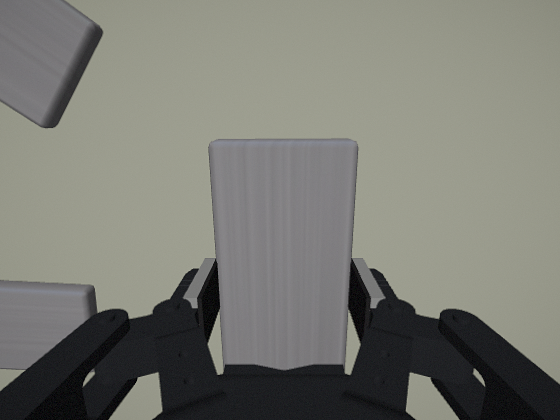

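Gripped, with the platter between the pads and a width of 58 mm. Lifting.

Call:
{"api": "apply_moves", "payload": {
  "motion": [
    [0, -0.5, 0, 0, 5.0],
    [0, -1.5, 0, 0, 5.0],
    [0, -4, 0, 0, 5.0],
    [0, -8, 0, 0, 5.0],
    [0, -12, 0, 0, 5.0],
    [0, -13, 0, 0, 5.0],
    [0, -13, 0, 0, 5.0]
  ]
}}

```text
clock: 5.0
eef_pos: [457.8, 154.4, 126.6]
tool_rot: [-1.57, -0.001, 0.149]
force: [-0.7, -1.0, -2.2]
width: 58.0
```

```bash
python3 snap.py w4
```

```text
5.0 [457.8 154.4 126.6] [-8.997e+01 -4.000e-02  8.510e+00] [-0.67 -1.02 -2.22] 58.0
```

View pics/w4.png

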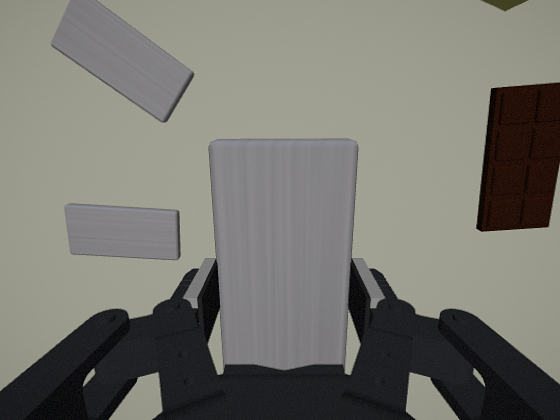

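```bash
python3 - <<'E'
from h import *
for t,tz in(('w1',None),('w3',None),('w4',None)):
    d,s=pickle.load(open(t+'.pkl','rb'))
    z=12 if t!='w4' else s['eef_pos'][2]+14.9
    px=[(247,134),(322,133)] if t=='w1' else [(211,140),(356,140)]
    W=towld(d,px,z,s);M=R.from_euler('xyz',s['tool_rot']).as_matrix();print(t,((W-s['eef_pos'])@M).round(1))
    if t=='w1':print(((np.array([457.4,155.7,12])-s['eef_pos'])@M).round(2))
    col=d['image'][120:160,280].astype(int);print(col.sum(1).tolist())
E
```

```text
w1 [[-28.  108.5  58. ]
 [ 29.  108.6  58.8]]
[ -0.15 108.52  -2.49]
[432, 436, 435, 437, 437, 437, 434, 435, 436, 431, 435, 435, 436, 370, 362, 392, 375, 371, 371, 367, 367, 368, 371, 371, 371, 372, 367, 374, 371, 366, 368, 366, 368, 370, 369, 371, 366, 370, 370, 371]
w3 [[-28.4 -14.9  62.5]
 [ 28.2 -14.8  62.5]]
[458, 458, 454, 457, 459, 459, 460, 459, 457, 457, 461, 462, 460, 462, 462, 459, 457, 461, 417, 343, 368, 401, 421, 418, 406, 406, 403, 400, 389, 398, 395, 399, 398, 402, 398, 400, 398, 400, 399, 394]
w4 [[-28.4 -14.9  62.5]
 [ 28.2 -14.8  62.5]]
[466, 469, 467, 468, 464, 465, 468, 464, 466, 465, 466, 468, 468, 467, 464, 467, 473, 468, 424, 354, 385, 409, 427, 419, 414, 413, 413, 406, 399, 401, 404, 404, 404, 403, 408, 406, 405, 405, 409, 402]
```

In the hand, the platter centre sits about 1.3 mm along tool +z, and it is square. Next I'll move beside the scale to see the support accurately.

```bash
python3 - <<'E'
from h import *
from cell import ctrl
plan(ctrl.read_state(),(408.3,-173,180),-22.3)
E
```

```text
move cm [ -9.69  -5.41 -31.64] turn 0.538 yaw now 8.5
```

Call:
{"api": "apply_moves", "payload": {
  "motion": [
    [-1.5, -3, -4, 0.1, 5.0],
    [-3, -5.4, -9, 0.25, 5.0],
    [-5, -5.4, -15, 0.4, 5.0],
    [-7, -5.4, -21, 0.538, 5.0],
    [-8.5, -5.4, -27, 0.538, 5.0],
    [-9.7, -5.4, -31.6, 0.538, 5.0],
    [-9.7, -5.4, -31.6, 0.538, 5.0],
    [-9.7, -5.4, -31.6, 0.538, 5.0],
    [-9.7, -5.4, -31.6, 0.538, 5.0]
  ]
}}

```text
clock: 6.18
eef_pos: [408.4, -171.1, 179.6]
tool_rot: [-1.57, 0.002, -0.387]
force: [-0.4, -0.0, -2.2]
width: 58.1
```

```bash
python3 snap.py w5
```

```text
6.175 [ 408.4 -171.1  179.6] [-89.97   0.12 -22.2 ] [-0.42 -0.02 -2.23] 58.1
```

View pics/w5.png

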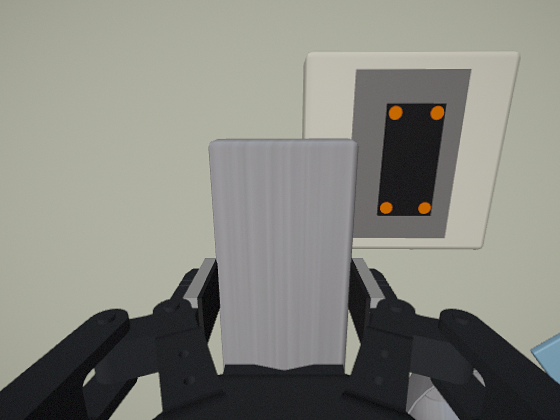

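The support is fully visible, with black corners near (387,103), (446,104), (433,215) and (377,215).

```bash
python3 - <<'E'
from h import *
d,s=pickle.load(open('w5.pkl','rb'));im=cv2.GaussianBlur(d['image'],(3,3),0).astype(int)
m=((im.sum(2)<180)|((im[...,0]-im[...,2])>70)).astype(np.uint8)*255
m[:90]=0;m[230:]=0;m[:,:365]=0;m[:,460:]=0
m=cv2.morphologyEx(m,cv2.MORPH_CLOSE,np.ones((5,5)))
for z in(58,61,64):fitrect(d,s,m,44,90,z,(516,-174,-.39))
o=((im[...,0]-im[...,2])>70).astype(np.uint8);o[:90]=0;o[230:]=0
n,l,st,c=cv2.connectedComponentsWithStats(o);c=c[[i for i in range(1,n) if st[i,4]>40]];print(c.round(1))
for z in(58,61,64):
  P=towld(d,c,z,s)[:,:2];print(P.mean(0).round(1),[round(float(np.linalg.norm(P[i]-P[j])),1) for i,j in((0,1),(2,3),(0,2),(1,3),(0,3),(1,2))])
  v=P[0]+P[1]-P[2]-P[3];print(np.degrees(np.arctan2(v[1],v[0]))-90)
w=(((im[...,0]-im[...,2])>12)&(im.sum(2)>540)).astype(np.uint8)
E
```

```text
center [ 517.  -177.8] yaw -22.37 w,l [44.7 90.4] rms 0.21
center [ 516.1 -177. ] yaw -22.37 w,l [44.2 89.4] rms 0.21
center [ 515.2 -176.1] yaw -22.37 w,l [43.7 88.4] rms 0.21
[[395.2 112.4]
 [436.8 112.4]
 [385.8 207.4]
 [424.1 207.6]]
[ 517.8 -177.8] [32.4, 32.6, 77.5, 77.5, 84.1, 84.0]
-22.286759565170243
[ 516.9 -177. ] [32.1, 32.2, 76.6, 76.7, 83.2, 83.0]
-22.286759565170257
[ 516.  -176.2] [31.7, 31.8, 75.7, 75.8, 82.2, 82.1]
-22.286759565170257
```

```bash
python3 - <<'E'
from h import *
from cell import ctrl
plan(ctrl.read_state(),(515.9,-177.7,78),-22.3)
E
```

```text
move cm [10.2  10.16  3.44] turn 0.002 yaw now -22.19
```

Call:
{"api": "apply_moves", "payload": {
  "motion": [
    [4, 0, 1.2, 0.002, 5.0],
    [8, 1, 2.5, 0.002, 5.0],
    [10.2, 4, 3.4, 0.002, 5.0],
    [10.2, 7, 3.4, 0.002, 5.0],
    [10.2, 9.2, 3.4, 0.002, 5.0],
    [10.2, 10.2, 3.4, 0.002, 5.0],
    [10.2, 10.2, 3.4, 0.002, 5.0],
    [10.2, 10.2, 3.4, 0.002, 5.0]
  ]
}}

```text
clock: 7.22
eef_pos: [516.5, -180.2, 79.1]
tool_rot: [-1.571, -0.002, -0.392]
force: [0.5, 0.0, -1.1]
width: 58.4
```

```bash
python3 snap.py w6; python3 - <<'E'
from h import *
from cell import ctrl
for n in('top','scene'):
    d=ctrl.get_image(n);pickle.dump(d,open(f'{n}6.pkl','wb'))
    c=topx(d,[(516,-176,60)])[0].astype(int);save(f'pics/{n}6.png',d['image'],(c[0]-75,c[1]-75,c[0]+75,c[1]+75),4)
    print(c-75)
E
```

```text
7.225 [ 516.5 -180.2   79.1] [-90.    -0.09 -22.44] [ 0.47  0.05 -1.05] 58.4
[320 136]
[129  96]
```

View pics/w6.png

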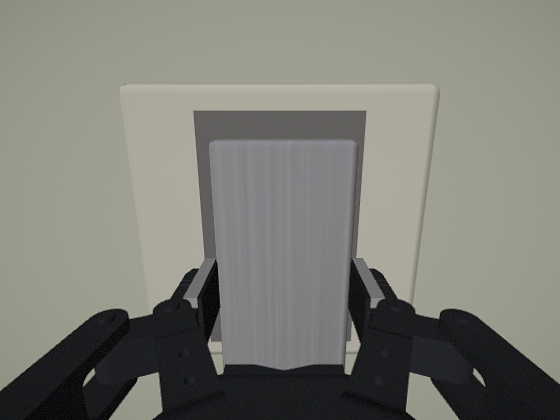

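View pics/scene6.png

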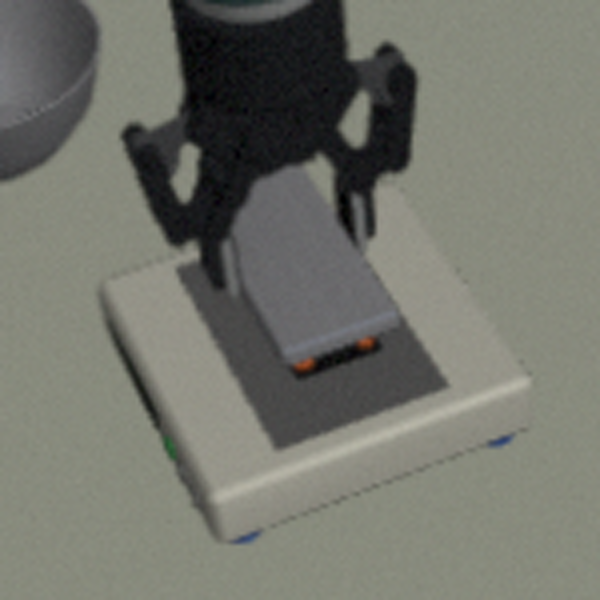

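View pics/top6.png

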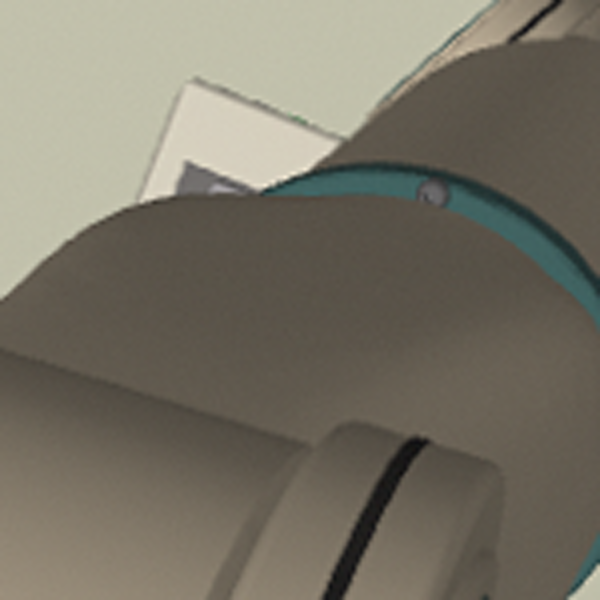

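```bash
python3 - <<'E'
from h import *
from cell import ctrl
for i in range(3):
    s=ctrl.read_state();print(s['clock'],s['eef_pos'].round(2),np.degrees(s['tool_rot']).round(2));
    d=ctrl.get_image('wrist')
pickle.dump((d,s),open('w7.pkl','wb'))
def edge(im,p0,p1):
    # subpixel strongest gradient along segment
    n=int(np.hypot(*(np.subtract(p1,p0)))*4);t=np.linspace(0,1,n);g=cv2.GaussianBlur(im,(3,3),0).astype(np.float32)
    x=np.float32(p0[0]+(p1[0]-p0[0])*t)[None];y=np.float32(p0[1]+(p1[1]-p0[1])*t)[None]
    v=cv2.remap(g,x,y,1)[0].sum(1);k=np.argmax(abs(np.gradient(cv2.GaussianBlur(v[:,None],(1,9),0)[:,0])));return x[0,k],y[0,k]
def tool(d,s,px,z):
    M=R.from_euler('xyz',s['tool_rot']).as_matrix();return (towld(d,px,z,s)-s['eef_pos'])@M
for tag,segs in {'w5':dict(panTop=[((400+i*8,80-20),(400+i*8,80)) for i in range(5)],panR=[((455,y),(480,y)) for y in(90,130,170,210)],
      supTop=[((405+i*5,95),(405+i*5,112)) for i in range(5)],supR=[((425,y),(450,y)) for y in(130,150,170,190)],supL=[((372,y),(395,y)) for y in(130,150,170,190)]),
   'w7':dict(panTop=[((230+i*20,100),(230+i*20,125)) for i in range(6)],panR=[((357,y),(375,y)) for y in(120,127,133)],panL=[((185,y),(202,y)) for y in(120,127,133)],
      plaTop=[((230+i*20,130),(230+i*20,148)) for i in range(6)],plaR=[((345,y),(362,y)) for y in(160,190,220)],plaL=[((203,y),(222,y)) for y in(160,190,220)],
      whL=[((112,y),(145,y)) for y in(110,150,200)],whR=[((415,y),(450,y)) for y in(110,150,200)],whT=[((200+20*i,75),(200+20*i,100)) for i in range(6)])}.items():
    d,s=pickle.load(open(tag+'.pkl','rb'));print(tag)
    for n,sg in segs.items():
        z=45 if n[:2] in('pa','wh') else 61 if n[:3]=='sup' else s['eef_pos'][2]+14.9
        q=[edge(d['image'],*a) for a in sg];t=tool(d,s,q,z);i=2 if n[-1] in('p','T') else 0
        print(n,t[:,i].round(1), np.round([a[1] if i==2 else a[0] for a in q],1))
E
```

```text
7.375 [ 516.39 -180.24   79.12] [-89.99  -0.09 -22.45]
7.425 [ 516.3  -180.19   79.02] [-8.998e+01 -7.000e-02 -2.246e+01]
7.475 [ 516.17 -180.17   78.87] [-8.999e+01 -6.000e-02 -2.246e+01]
w5
panTop [106.9 106.9 106.9 106.8 106.8] [68.6 68.6 68.6 68.6 68.6]
panR [148.4 148.5 149.1 170.1] [467.6 461.3 455.8 473.2]
supTop [80.7 80.7 80.7 80.7 80.7] [102.9 102.9 102.9 102.9 102.9]
supR [125.  124.9 124.7 124.9] [442.2 439.1 436.1 433.6]
supL [79.6 79.4 79.4 79.4] [384.1 382.1 380.3 378.6]
w7
panTop [74.4 74.5 74.5 74.5 74.5 74.5] [109.8 109.8 109.8 109.8 109.8 109.8]
panR [43.9 44.1 44. ] [365.9 365.6 365.1]
panL [-47. -47. -47.] [193.9 194.4 194.9]
plaTop [62.7 62.6 62.9 62.9 62.9 63. ] [139.6 139.9 139.1 139.1 139.1 138.9]
plaR [28.7 32.  32.1] [354.9 361.  359. ]
plaL [-29.1 -29.1 -29. ] [209.3 211.4 213.4]
whL [-84.3 -84.  -84.1] [121.6 127.6 134.4]
whR [81.4 81.5 81.6] [438.4 433.1 426.6]
whT [87.1 87.1 87.3 87.2 87.3 87.3] [83.8 83.8 83.6 83.8 83.6 83.6]
```

The arm ended slightly off the plan. The wrist image (scale panel against platter) and the measured pose both call for a correction of about −1.5 mm in x and +2 mm in z. I'll apply it and start descending.

Call:
{"api": "apply_moves", "payload": {
  "motion": [
    [-0.15, 0, 0.21, -0.003, 5.0],
    [-0.15, 0.5, 0.21, -0.003, 5.0],
    [-0.15, 1.0, 0.21, -0.003, 5.0],
    [-0.15, 1.5, 0.21, -0.003, 5.0],
    [-0.15, 1.5, 0.21, -0.003, 5.0],
    [-0.15, 1.5, 0.21, -0.003, 5.0]
  ]
}}

```text
clock: 8.28
eef_pos: [515.2, -177.7, 63.2]
tool_rot: [-1.571, 0.0, -0.389]
force: [-0.6, 1.1, -1.1]
width: 58.1
```

```bash
python3 snap.py w8; python3 - <<'E'
from h import *
from cell import ctrl
d=ctrl.get_image('scene');save('pics/scene8.png',d['image'],(129,96,279,246),4)
E
```

```text
8.275 [ 515.2 -177.7   63.2] [-90.01   0.   -22.3 ] [-0.62  1.11 -1.05] 58.1
```

View pics/w8.png

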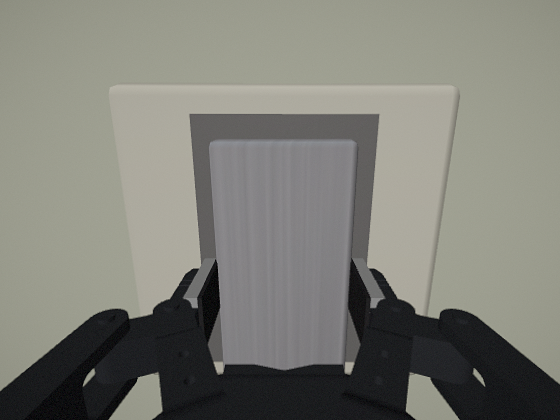

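View pics/scene8.png

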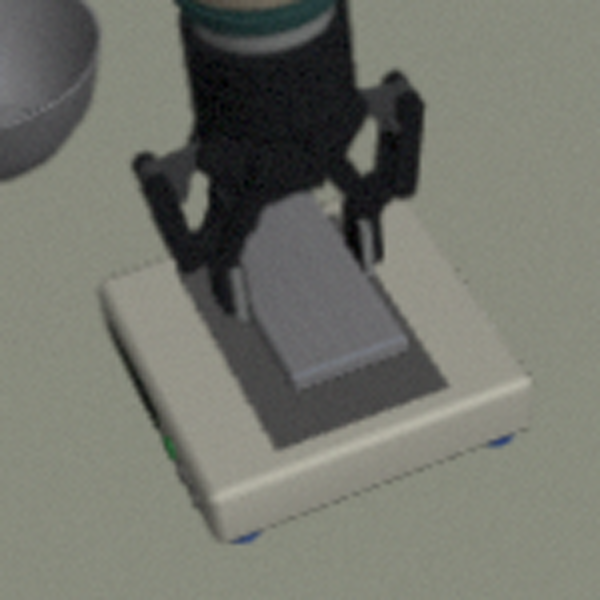

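```bash
python3 - <<'E'
from h import *
d,s=pickle.load(open('w8.pkl','rb'));g=cv2.GaussianBlur(d['image'],(3,3),0).astype(int).sum(2)
def e(v): k=np.argmax(abs(np.diff(v)));return k+.5
M=R.from_euler('xyz',s['tool_rot']).as_matrix()
T=lambda px,z:((towld(d,px,z,s)-s['eef_pos'])@M).round(1)
print('panTop',T([(283,100+e(g[100:125,x])) for x in(240,280,320)],45)[:,2])
for y in(122,130):print('panL/R',T([(180+e(g[y,180:205]),y),(365+e(g[y,365:390]),y)],45)[:,0])
print('whT',T([(283,75+e(g[75:100,x])) for x in(240,280,320)],45)[:,2])
for y in(120,160,200):print('wh',T([(100+e(g[y,100:135]),y),(430+e(g[y,430:470]),y)],45)[:,0])
E
```

```text
panTop [72.6 72.6 72.6]
panL/R [-45.   46.2]
panL/R [-44.9  46.1]
whT [85.5 85.5 85.5]
wh [-82.3  83.5]
wh [-82.3  83.6]
wh [-82.3  83.6]
```

Position along the length is now within about 0.1 mm. It needs +0.6 mm in x, then I'll lower to contact.

Call:
{"api": "apply_moves", "payload": {
  "motion": [
    [0.06, 0.1, 0, 0, 5.0],
    [0.06, 0.25, 0, 0, 5.0],
    [0.06, 0.3, 0, 0, 5.0],
    [0.06, 0.35, 0, 0, 5.0]
  ]
}}

```text
clock: 8.88
eef_pos: [515.8, -177.8, 59.8]
tool_rot: [-1.571, 0.0, -0.389]
force: [-0.6, 0.6, -0.7]
width: 58.1
```

Call:
{"api": "apply_moves", "payload": {
  "motion": [
    [0, 0.05, 0, 0, 5.0],
    [0, 0.1, 0, 0, 5.0]
  ]
}}

```text
clock: 9.12
eef_pos: [515.8, -177.8, 59.0]
tool_rot: [-1.571, -0.0, -0.389]
force: [-1.2, 1.1, 3.6]
width: 58.3
```

Call:
{"api": "apply_moves", "payload": {
  "motion": [
    [0, 0.05, 0, 0, 5.0],
    [0, 0.1, 0, 0, 5.0]
  ]
}}

```text
clock: 9.38
eef_pos: [515.8, -177.8, 58.0]
tool_rot: [-1.571, -0.0, -0.389]
force: [-0.2, 0.9, 2.3]
width: 58.5
```

Call:
{"api": "apply_moves", "payload": {
  "motion": [
    [0, 0.04, 0, 0, 5.0],
    [0, 0.08, 0, 0, 5.0]
  ]
}}

```text
clock: 9.62
eef_pos: [515.8, -177.8, 57.0]
tool_rot: [-1.571, 0.0, -0.389]
force: [-1.8, -0.3, 3.2]
width: 58.6
```

The force rose by about 5 N, so the platter is resting on the support. Releasing.

Call:
{"api": "apply_moves", "payload": {
  "motion": [
    [0, 0, 0, 0, 6.3],
    [0, 0, 0, 0, 7.0],
    [0, 0, 0, 0, 7.4],
    [0, 0, 0, 0, 7.4],
    [0, -2, 0, 0, 7.4],
    [0, -6, 0, 0, 7.4],
    [0, -11, 0, 0, 7.4],
    [0, -15, 0, 0, 7.4],
    [0, -15, 0, 0, 7.4],
    [0, -15, 0, 0, 7.4]
  ]
}}

```text
clock: 10.88
eef_pos: [515.4, -177.2, 206.4]
tool_rot: [-1.57, 0.001, -0.389]
force: [0.5, 0.8, 0.1]
width: 74.2
```

```bash
python3 snap.py w9; python3 - <<'E'
from h import *
from cell import ctrl
d=ctrl.get_image('scene');save('pics/scene9.png',d['image'],(129,96,279,246),4)
E
```

```text
10.875 [ 515.4 -177.2  206.4] [-8.998e+01  6.000e-02 -2.227e+01] [0.45 0.76 0.14] 74.2
```

View pics/w9.png

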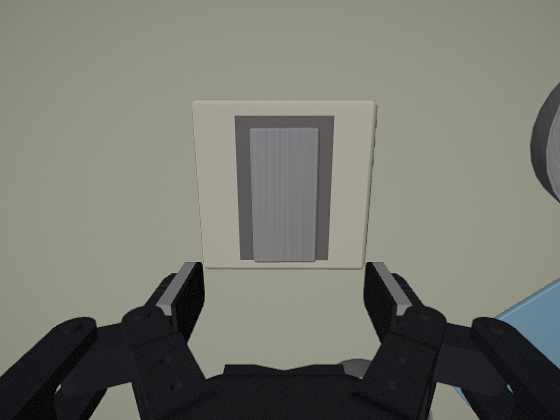

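View pics/scene9.png

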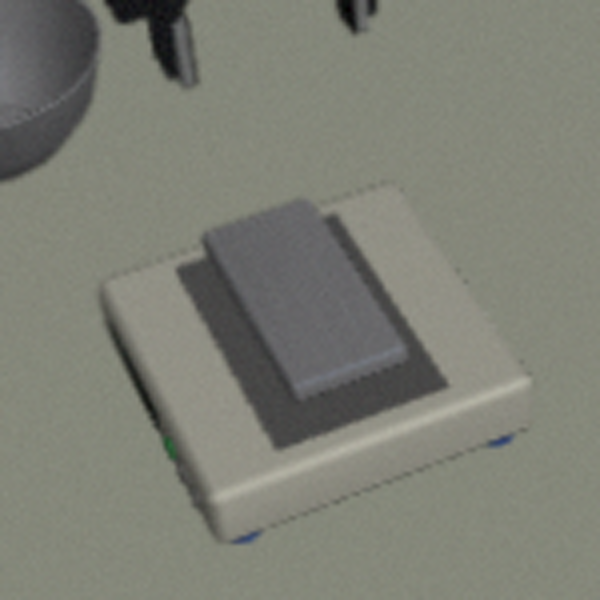

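```bash
cat > meas.py <<'E'
import sys
from h import *
def meas(tag,ztop,x0=(516.5,-176.5,-.389)):
    d,s=pickle.load(open(tag+'.pkl','rb'));im=cv2.GaussianBlur(d['image'],(3,3),0).astype(int)
    t=im.sum(2)
    # project initial rect outline, classify: steel = low saturation bright; panel= dark
    def msk(lo,hi,w,l,z):
        m=np.zeros(t.shape,np.uint8);cv2.fillPoly(m,[topx(d,rect(x0[:2],x0[2],w,l,z),s).astype(np.int32)],1);return m
    sat=im[...,0]-im[...,2]
    panel=((t<290)&(msk(0,0,100,150,45)>0)).astype(np.uint8)
    both=((sat<11)&(msk(0,0,100,150,55)>0)).astype(np.uint8)*255
    plat=((sat<11)&(t>300)&(msk(0,0,80,138,ztop)>0)).astype(np.uint8)*255
    k=np.ones((3,3));plat=cv2.morphologyEx(plat,cv2.MORPH_OPEN,k);both=cv2.morphologyEx(both,cv2.MORPH_OPEN,k)
    save('pics/mm.png',cv2.merge([plat,both,panel*255]))
    p=fitrect(d,s,plat,60,124,ztop,x0);return p
if __name__=='__main__':meas(sys.argv[1],float(sys.argv[2]))
E
python3 - <<'E'
from meas import *
meas('w9',72)
d,s=pickle.load(open('w9.pkl','rb'));g=cv2.GaussianBlur(d['image'],(3,3),0).astype(int).sum(2)
def e(v): k=np.argmax(abs(np.diff(v)));return k+.5
M=R.from_euler('xyz',s['tool_rot']).as_matrix()
T=lambda px,z:((towld(d,px,z,s)-s['eef_pos'])@M).round(1)
for y in(140,170,200,230):
    a=T([(228+e(g[y,228:245]),y),(322+e(g[y,322:342]),y)],45)[:,0];b=T([(244+e(g[y,244:260]),y),(310+e(g[y,310:324]),y)],72)[:,0];print('pan',a,a.mean(),'plat',b,b.mean())
for x in(265,285,300):
    print('panTop',T([(x,108+e(g[108:121,x]))],45)[:,2],'plT',T([(x,121+e(g[121:135,x]))],72)[:,2],'plB',T([(x,255+e(g[255:266,x]))],72)[:,2])
for x in(245,322): print('panbot',T([(x,252+e(g[252:265,x]))],45)[:,2])
E
```

```text
center [ 515.8 -176.8] yaw -22.03 w,l [ 56.8 123. ] rms 0.29
pan [-44.1  45.7] 0.8000000000000007 plat [-28.4  29. ] 0.3000000000000007
pan [-44.3  46. ] 0.8500000000000014 plat [-28.2  29. ] 0.40000000000000036
pan [-44.6  46.3] 0.8499999999999979 plat [-28.1  28.9] 0.3999999999999986
pan [-44.8  45.6] 0.40000000000000213 plat [-28.   29.7] 0.8499999999999996
panTop [71.4] plT [61.9] plB [-61.6]
panTop [71.5] plT [61.9] plB [-60.6]
panTop [71.5] plT [61.9] plB [-61.6]
panbot [-71.2]
panbot [-71.1]
```

View pics/mm.png

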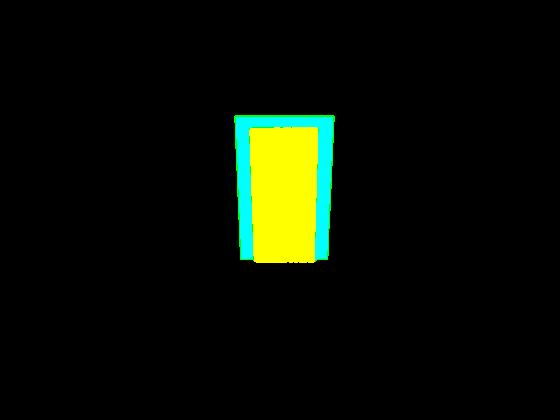

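The platter is centred on the panel to about 0.5 mm and square (0 to 0.3°). I'll close the fingers and press at its centre.

Call:
{"api": "apply_moves", "payload": {
  "motion": [
    [0.04, 0, 0, 0, 0],
    [0.04, 3, 0, 0, 0],
    [0.04, 7, 0, 0, 0],
    [0.04, 10, 0, 0, 0],
    [0.04, 11.5, 0, 0, 0],
    [0.04, 12, 0, 0, 0],
    [0.04, 12, 0, 0, 0],
    [0.04, 12, 0, 0, 0]
  ]
}}

```text
clock: 11.98
eef_pos: [516.9, -178.3, 87.9]
tool_rot: [-1.571, -0.002, -0.389]
force: [0.2, 0.6, 0.4]
width: 0.1
```

Call:
{"api": "apply_moves", "payload": {
  "motion": [
    [0, 0.3, 0, 0, 0],
    [0, 0.6, 0, 0, 0],
    [0, 0.9, 0, 0, 0],
    [0, 1.2, 0, 0, 0],
    [0, 1.4, 0, 0, 0],
    [0, 1.5, 0, 0, 0],
    [0, 1.5, 0, 0, 0]
  ]
}}

```text
clock: 12.85
eef_pos: [516.1, -178.0, 71.9]
tool_rot: [-1.571, 0.0, -0.389]
force: [0.0, -0.0, 0.3]
width: -0.1
```

Near contact now. I'll press in small steps.

Call:
{"api": "apply_moves", "payload": {
  "motion": [
    [0, 0.1, 0, 0, 0],
    [0, 0.2, 0, 0, 0],
    [0, 0.3, 0, 0, 0],
    [0, 0.4, 0, 0, 0],
    [0, 0.4, 0, 0, 0]
  ]
}}

```text
clock: 13.48
eef_pos: [516.2, -178.1, 67.9]
tool_rot: [-1.571, -0.0, -0.389]
force: [-0.6, -0.1, 0.6]
width: 0.2
```

Call:
{"api": "apply_moves", "payload": {
  "motion": [
    [0, 0.1, 0, 0, 0],
    [0, 0.2, 0, 0, 0],
    [0, 0.3, 0, 0, 0],
    [0, 0.4, 0, 0, 0],
    [0, 0.4, 0, 0, 0]
  ]
}}

```text
clock: 14.1
eef_pos: [516.2, -178.0, 63.8]
tool_rot: [-1.571, -0.0, -0.389]
force: [0.3, -0.2, 1.4]
width: 0.0
```

Call:
{"api": "apply_moves", "payload": {
  "motion": [
    [0, 0.05, 0, 0, 0],
    [0, 0.1, 0, 0, 0],
    [0, 0.15, 0, 0, 0],
    [0, 0.2, 0, 0, 0],
    [0, 0.2, 0, 0, 0]
  ]
}}

```text
clock: 14.72
eef_pos: [516.2, -178.0, 61.9]
tool_rot: [-1.571, -0.0, -0.389]
force: [0.2, -0.9, 1.0]
width: -0.4
```

```bash
python3 - <<'E'
from h import *
from cell import ctrl
d=ctrl.get_image('scene');save('pics/scene10.png',d['image'],(129,96,279,246),4)
s=ctrl.read_state();print(s['force'],s['eef_pos'])
E
python3 snap.py w10
```

```text
[ 0.25191769 -0.41875021  2.65975042] [ 516.2461523  -178.03785804   61.95881507]
14.775 [ 516.2 -178.    62. ] [-9.001e+01 -1.000e-02 -2.229e+01] [ 0.25 -0.42  2.66] -0.1
```

View pics/scene10.png

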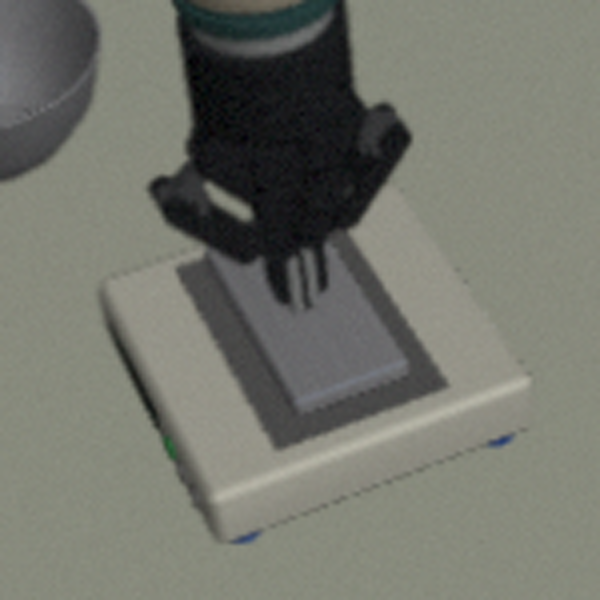

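View pics/w10.png

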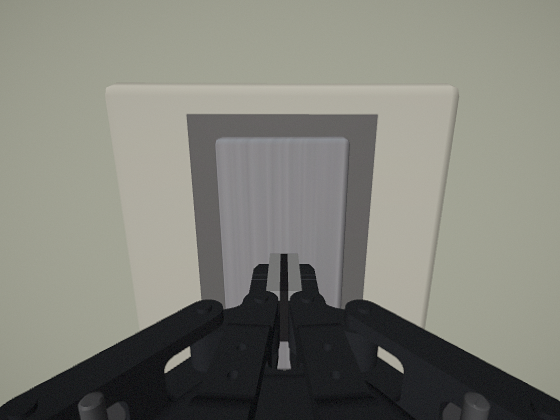

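The platter's front edge has gone down, from about y=398 to 410 in the crop. I'll continue to the stop.

Call:
{"api": "apply_moves", "payload": {
  "motion": [
    [0, 0.05, 0, 0, 0],
    [0, 0.1, 0, 0, 0],
    [0, 0.1, 0, 0, 0]
  ]
}}

```text
clock: 15.2
eef_pos: [516.2, -178.0, 61.1]
tool_rot: [-1.571, -0.0, -0.389]
force: [0.6, -0.1, 3.8]
width: -0.1
```

Call:
{"api": "apply_moves", "payload": {
  "motion": [
    [0, 0.05, 0, 0, 0],
    [0, 0.1, 0, 0, 0],
    [0, 0.1, 0, 0, 0]
  ]
}}

```text
clock: 15.58
eef_pos: [516.3, -178.0, 61.0]
tool_rot: [-1.57, -0.0, -0.389]
force: [-2.7, 0.3, 13.0]
width: 0.1
```

Stop felt: 13 N with z stuck at 61.0, which is the expected 49 + 12. One firm push to confirm, then I'll back off.

Call:
{"api": "apply_moves", "payload": {
  "motion": [
    [0, 0.05, 0, 0, 0],
    [0, 0.1, 0, 0, 0],
    [0, 0.1, 0, 0, 0]
  ]
}}

```text
clock: 15.95
eef_pos: [516.3, -178.1, 60.9]
tool_rot: [-1.569, -0.001, -0.389]
force: [-3.4, 1.8, 21.5]
width: 0.1
```

Call:
{"api": "apply_moves", "payload": {
  "motion": [
    [0, -0.1, 0, 0, 0],
    [0, -0.5, 0, 0, 0],
    [0, -3, 0, 0, 0],
    [0, -8, 0, 0, 0],
    [0, -13, 0, 0, 0],
    [0, -15, 0, 0, 0],
    [0, -15, 0, 0, 0],
    [0, -15, 0, 0, 0]
  ]
}}

```text
clock: 16.95
eef_pos: [515.4, -177.2, 207.8]
tool_rot: [-1.571, 0.003, -0.389]
force: [-0.3, -0.2, -0.2]
width: 0.2
```

```bash
python3 snap.py w11; python3 - <<'E'
from h import *
from cell import ctrl
d=ctrl.get_image('scene');save('pics/scene11.png',d['image'],(129,96,279,246),4)
from meas import *
meas('w11',61)
d,s=pickle.load(open('w11.pkl','rb'));g=cv2.GaussianBlur(d['image'],(3,3),0).astype(int).sum(2)
M=R.from_euler('xyz',s['tool_rot']).as_matrix()
T=lambda px,z:((towld(d,px,z,s)-s['eef_pos'])@M).round(1)
E
```

```text
16.95 [ 515.4 -177.2  207.8] [-89.99   0.14 -22.27] [-0.29 -0.18 -0.2 ] 0.2
center [ 515.8 -176.6] yaw -22.08 w,l [ 57.4 124. ] rms 1.69
```

View pics/w11.png

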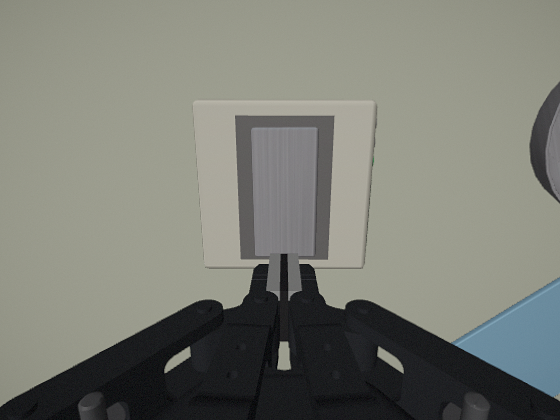

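View pics/scene11.png

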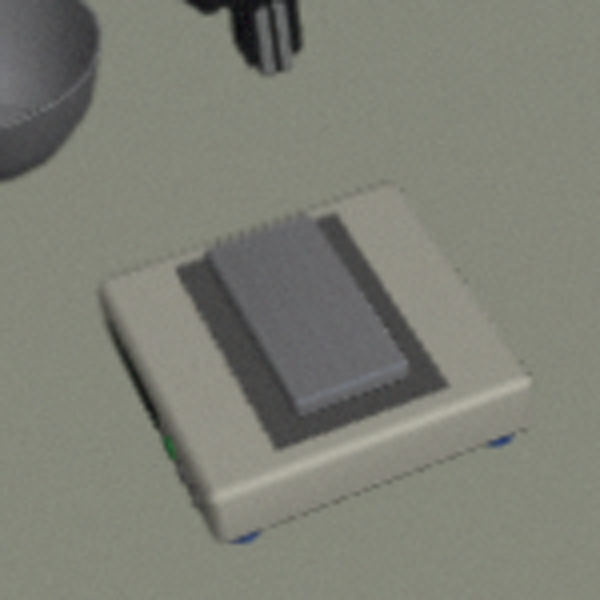

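The platter is centred, square and level, and the gripper is clear of it. Handing in.

```bash
python3 -c "
from cell import ctrl
print(ctrl.finish_job())"
```

```text
the job is handed in; nothing more can be done
None
```

The steel platter is back on the scale, pressed fully down, and the job is handed in. I picked up the largest of the three steel plates, laid it on the raised support, released it, then pressed at its centre with closed fingers.

- **Placement:** before pressing, the platter was within about 0.5 mm across and 0.1 mm along the grey panel around the support. That panel is my proxy for the support, which the platter hides. Its direction matched the support's to about 0.3°.
- **Support down:** the fingertips stopped at 61 mm above the bench, which is the 49 mm end position plus the 12 mm platter. The force there climbed to 21 N with no further movement.
- **After backing off:** the platter looks level and centred in the pictures, and its fitted centre moved only about 0.2 mm. That last fit was poorer (1.7 mm rms) because the fingers hid part of the platter's edge.
- **Disagreement between cameras:** the top and wrist cameras differed by 1 to 3 mm on absolute position. I relied on the relative wrist-camera measurements.
- **Tablet:** the arm never worked near the chocolate tablet, but I did not measure its position again at the end.

The work finished at about 17 s of the 45 s allowed.

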